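# Set the number stamp and put it away on its sloped rack

### The job

Lift the number stamp out of its dock and set it level in the cradle. There, with a light fingertip (not over 10 N), roll the outer two thumbwheels until the pips squarely on top read 2-5-3, counted from the wheel farthest from the handle to the nearest; the middle wheel already shows 5 and must not be disturbed. Then take the stamp by its handle and let it go at the upper end of the sloped rack, handle uphill, so that it slides down by itself and rests against the stop, still reading 2-5-3; leave the other things on the bench where they are.

Things in the scene. Friction and masses are not known exactly. Their poses are not given: they have to be found in the camera images.
- stamp: The loose number stamp, 0.33 to 0.45 kg: a dark wooden block 158 x 54 x 34 mm (its x, y, z) with a slick black sole. Origin: centre of its underside, z up; centre of mass about 10 mm towards the handle. Handle on top at the -x end; three white thumbwheels in a row along x, 14 mm proud of the top (tops at z = 48 mm). It starts in the dock.
- stamp_handle (a point): Middle of the stamp's upright pale wooden handle: 22 mm along the stamp's x, 42 mm along y, 40 mm high, on the block's top from z = 34 to 74 mm above the sole, centred at x = -65 mm. This point lies at z = 54 mm. Axes as the stamp's. The wheel next to it begins 27 mm away.
- wheel_far_axle: Centre of the thumbwheel farthest from the handle (stamp x = +63, y = 0, z = 28 mm): 40 mm in diameter, 20 mm wide, axle along the stamp's x. Six faces with 1 to 6 black pips, parted by thin black lines. The axle is sprung: pressed from above it sinks up to 4 mm, 2.5 N per mm. Turning takes about 1.5 N at the rim; the wheel stays where it is left.
- wheel_mid_axle: Centre of the middle thumbwheel (stamp x = +23 mm), just like the far one. Leave it alone.
- wheel_near_axle: Centre of the thumbwheel nearest the handle (stamp x = -17 mm), just like the far one.
- wheel_far (a joint): Angle (rad) of the farthest wheel. Face n is squarely on top at (n-1)*1.0472, give or take whole turns (2 at 1.047). Growing values move the wheel's top towards the stamp's -y. It turns freely past a full turn either way (stops at 6.6 and -6.6). Starts 0.7 to 2.4 above 1.047.
- wheel_mid (a joint): Angle (rad) of the middle wheel, same meaning (5 at 4.189 or -2.094). It already shows 5.
- wheel_near (a joint): Angle (rad) of the wheel nearest the handle, same meaning (3 at 2.094). Starts 0.7 to 2.4 below 2.094.
- dock: Fixed plywood dock, axes as the stamp in it; origin on the bench under the stamp's. Floor 8 mm high, 50 mm wide. Walls 84 mm high close round the handle on three sides (x = -90 to -34 mm, inner faces y = +-31, x = -84 mm): no room to grip the handle; the stamp's flanks ahead of x = -34 mm are free. A 16 mm lip at x = +84 mm. Lifting the stamp 90 mm straight up clears all.
- cradle_seat (a point): On the floor of the fixed cradle, 15 mm above the bench, where the stamp's origin must lie; x as the stamp's x (handle to -x), z up. The cradle is a dark plank 190 x 84 mm with low aluminium lugs, 12 mm above its floor, that leave 5 mm of play all round; the flanks are free within 47 mm of the middle, so gripping fingers pass there.
- rack_stop (a point): Fixed sloped rack: point on the bed at the middle of the stop's inner face. x points down the slope (22 degrees), y across, z square to the bed. The slick bed runs x = -300 to 0 mm, a channel 66 mm wide between walls 36 mm high (no room for fingers beside the stamp); upper end open, stop 20 mm high. Let go, the stamp slides down. Against the stop, handle uphill, the stamp's origin is at x = -79 mm.
- driver: Bystander: a screwdriver with a pale wooden handle, about 200 mm long, lying between the fixtures; origin on it. Leave it alone.
- sander: Bystander: a cork sanding block, 110 x 45 x 28 mm; origin on it. Leave it alone.
- mallet: Bystander: a wooden mallet about 260 mm long, lying at the far side; origin on it. Leave it alone.
- cup: Bystander: a steel cup 90 mm wide, 95 mm high; origin on it. Leave it alone.
- offcut: Bystander: a pale wooden offcut, 140 x 50 x 30 mm; origin on it. Leave it alone.
- jar: Bystander: a jar, 70 mm wide, 90 mm high; origin on it. Leave it alone.
- billet: Bystander: a dark wooden billet, 200 x 70 x 35 mm; origin on it. Leave it alone.
Not all that is in view belongs to the job. Leave any green look-alike of the dock alone. What is shaped like the part that bears cradle_seat but orange is not meant.

How it is judged:
On the way, in this order (a step that is already met when the one before it is completed fails the run):
1. the stamp stands level in the cradle, let go (distance between stamp and cradle_seat below 0.012 m and angle between the x axis of stamp and the x axis of cradle_seat, either way round below 0.12 rad and angle between stamp's own z axis and vertical below 0.06 rad and contact force between the fingers and stamp below 0.05 N), for 0.2 s.
2. in the cradle the wheels read 2-5-3 from the far one to the near one, fingers off (all of step 1 and (value of joint wheel_far between -5.436 and -5.036 rad or value of joint wheel_far between 0.847 and 1.247 rad) and (value of joint wheel_mid between -2.294 and -1.894 rad or value of joint wheel_mid between 3.989 and 4.389 rad) and (value of joint wheel_near between -4.389 and -3.989 rad or value of joint wheel_near between 1.894 and 2.294 rad)), for 0.2 s.
3. the stamp lies on the bed of the rack, handle uphill, let go at least 30 mm up the slope from the stop (x of stamp_handle in the frame of rack_stop below -0.12 m and y of stamp in the frame of rack_stop between -0.012 and 0.012 m and z of stamp in the frame of rack_stop between -0.006 and 0.008 m and angle between the x axis of stamp and the x axis of rack_stop, either way round below 0.12 rad and angle between the z axis of stamp and the z axis of rack_stop, either way round below 0.12 rad and contact force between the fingers and stamp below 0.05 N and x of stamp in the frame of rack_stop between -0.29 and -0.109 m).
At the end, for the whole second after the job is handed in: The stamp rests, let go, on the rack's bed with its handle uphill and its low end against the stop (within 8 mm), and the wheels read 2-5-3 from the one farthest from the handle, each within 0.2 rad (11 degrees) of square ((value of joint wheel_far between -5.436 and -5.036 rad or value of joint wheel_far between 0.847 and 1.247 rad) and (value of joint wheel_mid between -2.294 and -1.894 rad or value of joint wheel_mid between 3.989 and 4.389 rad) and (value of joint wheel_near between -4.389 and -3.989 rad or value of joint wheel_near between 1.894 and 2.294 rad) and x of stamp_handle in the frame of rack_stop below -0.12 m and y of stamp in the frame of rack_stop between -0.012 and 0.012 m and z of stamp in the frame of rack_stop between -0.006 and 0.008 m and angle between the x axis of stamp and the x axis of rack_stop, either way round below 0.12 rad and angle between the z axis of stamp and the z axis of rack_stop, either way round below 0.12 rad and x of stamp in the frame of rack_stop between -0.087 and -0.072 m and linear speed of stamp below 0.01 m/s and contact force between the fingers and stamp below 0.05 N); the robot touches nothing.
It fails at once if the middle wheel is turned by more than 0.3 rad (not (value of joint wheel_mid between -2.394 and -1.794 rad or value of joint wheel_mid between 3.889 and 4.489 rad)).
It fails at once if a wheel is pressed with more than 15 N (contact force between the fingers and wheel_far_axle above 15 N or contact force between the fingers and wheel_mid_axle above 15 N or contact force between the fingers and wheel_near_axle above 15 N).
It fails at once if a bystander is moved by more than 30 mm (distance of any of driver, sander, mallet, cup, offcut, jar, billet from where it was at the start of the episode above 0.03 m).
It also fails if it takes over 72 s, if anything falls off the work surface, if the arm or the gripper's body presses on something with over 40 N, if the wrist force passes 120 N, or if a joint passes its speed limit or range.

### The arm

A 6-joint arm with a two-finger parallel gripper is mounted at the origin on the work surface. World frame = base frame: x ahead of the robot, y to its left, z up, the work surface at z = 0. Lengths are in m, angles in rad, forces in N, time in s.
With the tool pointing down it reaches from about 0.3 to 0.75 m from the base axis. Payload 8.5 kg.
Tool frame: the origin (TCP) lies between the finger pads; the fingertips stand manip.nose_length ahead of it and the grasp point (between the pads) lies 3 mm ahead of it (manip.nose_length is the distance from the TCP to the fingertips, in m); z points along the fingers, y is the line along which they close (so a half turn about z gives the same grasp; the last joint's range is limited). The gripper opens to 88 mm and grips with 3 to 60 N. Pads are 18 mm wide; open, the fingers measure 123 mm over their backs; the gripper's body (75 mm by 187 mm) begins 45 mm behind the grasp point.
Start: joints at [1.114, 0.381, 1.297, -0, 1.464, -0.215], TCP at [0.132, 0.534, 0.261] pointing down, gripper open.
Joint ranges: [-3.11, 3.11], [-0.89, 2.33], [0.22, 2.48], [-1.42, 4.56], [0.17, 2.85], [-2.88, 2.88]. Speed limits (rad/s): [2.39, 2.39, 3.14, 3.14, 3.14, 3.14].

### API

Orientations are given as a rotation vector (axis times angle).
In Python, from bench import manip gives the robot as it stands.
- The arm moves only by the tool drive_tool, never from a script. Its argument "deltas" is a list that holds one entry, the list of rows, each a list of 6 numbers: the shift along the world's x, y, z as a fraction of full scale, then the turn, a rotation vector about the world's x, y, z as a fraction of full scale. In form: [[[x, y, z, ax, ay, az], ...]]. A call has 1 to 5 rows; each row is the pose to reach, as a shift and turn from the pose commanded when the call began, turning the shorter way round; what a row does not reach only later rows make up. Full scale, the value 1, is 500 mm for a shift and 180 degrees for a turn. A row lasts 1/8 s, in which the tool goes at most 62.5 mm and 10.7 degrees, less where a joint would pass 70% of its speed; a pose out of reach is approached as far as the arm can. A call with a number of a shift or a turn outside -1 to 1 is refused whole. A call with a gripper value outside its range is refused whole. "jaw" is the gripper's target within -1 to 1 (shut at 1, half-way at 0, fully open at -1), set as the call begins (left out, the last holds). The fingers move at their own pace and stop on an object; "newtons" is the grip in N (left out, the last holds). Time passes only in rows, so rows that repeat a pose let the fingers close. It gives the time, the measured TCP pose, the force, the opening and the grip force at its end, in the units of the state.
- manip.state(): the state, without advancing time (a new reading comes with each control period).
- manip.camera(name): name is "side" or "top"; returns a dict with "image" (400x640x3 uint8, red, green, blue), "intrinsics" (3x3 intrinsics, pixels), "dist" ([k1, k2, p1, p2, k3] as OpenCV has them; the pictures are not rectified), "rvec" (rotation vector, rad) and "tvec" (3), from world to camera coordinates, as OpenCV has them. Camera axes: x right, y down, z forward; pixel columns grow to the right and rows downward; lengths in m; the calibration is good to about 2 mm. A picture is of the moment at which its call begins. There is no depth.
- manip.sign_off(): hands the job in; it is judged then, once.
The state is a dict: "time_s": time; "qpos": joint angles; "joint_vel": joint speeds; "tau": joint torques, N m; "eef_pos": TCP position; "eef_rot": TCP orientation; "wrist_force": force on the tool from outside, world axes, zero at the start; "ft_torque": the same for the moment, N m; "gripper_width": opening from 0.0 (shut) to 1.0 (fully open); "gripper_force": force on a finger pad.
Only numpy, scipy, OpenCV 4.12 (cv2) and the standard library are available. Lean on these libraries where they do the work, as an engineer would, in place of code of your own. Each camera call takes 0.05 s, during which the arm holds its last target. There are 200 camera calls.

## Working session

There is one attempt and no reset: what is moved stays moved. The work goes in short steps, Python scripts to look and compute and a tool call to move; the robot and the scene stay as the last step left them, time stands still between calls to the robot, and variables do not carry over. Pictures are saved under pics/ and viewed, at most 10 in all, crops included, and the job is handed in when it is done.

Besides the shell and the picture viewer there is one more tool, called after "Call:" by a JSON object that holds its "api" and its "payload". drive_tool: Moves the arm, as the interface text tells. Its arguments: {"type":"object","properties":{"deltas":{"type":"array"},"jaw":{"type":"number"},"newtons":{"type":"number"}},"required":["deltas"]}

```bash
mkdir -p pics; ls; python3 - <<'E'
from bench import manip
import cv2,numpy as np,pickle
c={}
for n in("top","side"):
    d=manip.camera(n);c[n]=d;cv2.imwrite(f"pics/{n}0.png",cv2.resize(d["image"][:,:,::-1],(800,500)))
    print(n,d["intrinsics"],d["dist"],d["rvec"],d["tvec"])
pickle.dump(c,open("c0.pkl","wb"))
print(manip.state(),manip.nose_length)
E
```

```text
pics
top [[477.43007929   0.         319.30747813]
 [  0.         477.43007929 198.4072255 ]
 [  0.           0.           1.        ]] [-0.0725967  0.         0.         0.         0.       ] [ 2.17399079 -2.19440517  0.08548233] [-0.00785472  0.56533317  1.40191767]
side [[364.35048441   0.         318.06689539]
 [  0.         364.35048441 194.85173999]
 [  0.           0.           1.        ]] [0.02498118 0.         0.         0.         0.        ] [ 2.45156914 -0.17618961  0.08663392] [-0.54284243  0.10366935  1.30601473]
{'time_s': 0.1, 'qpos': array([ 1.11366009e+00,  3.81117446e-01,  1.29810715e+00,  4.23575847e-06,
        1.46359811e+00, -2.15331480e-01]), 'joint_vel': array([ 0.00079437, -0.00152062, -0.00293898, -0.00049666,  0.00043807,
        0.00118289]), 'tau': array([ 4.88611040e-03, -4.38654542e+01, -2.24910307e+01,  7.15587591e-02,
        3.42204468e-02, -9.62829927e-05]), 'eef_pos': array([0.13162568, 0.53380586, 0.26023175]), 'eef_rot': array([-3.78852574e-01, -3.11825224e+00,  1.82154509e-03]), 'wrist_force': array([ 0.54600145,  0.00733204, -0.34680106]), 'ft_torque': array([ 0.00324828, -0.01062744,  0.01506655]), 'gripper_force': 0.0, 'gripper_width': 1.0019828495118155} 0.022
```

View pics/top0.png

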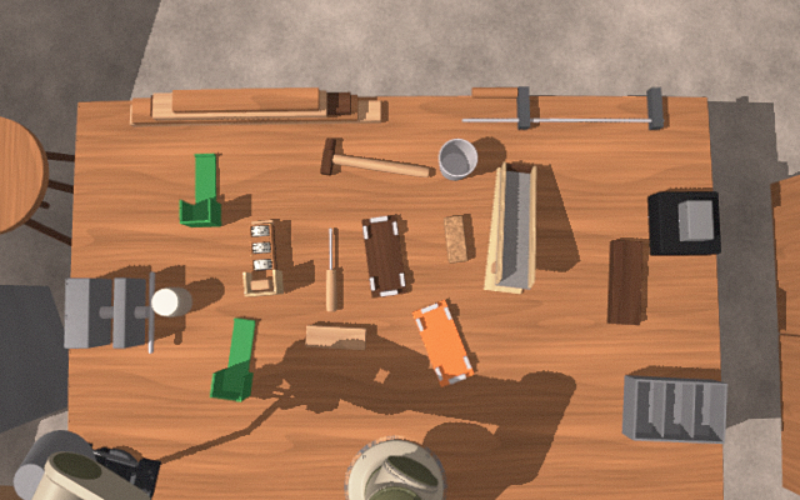

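View pics/side0.png

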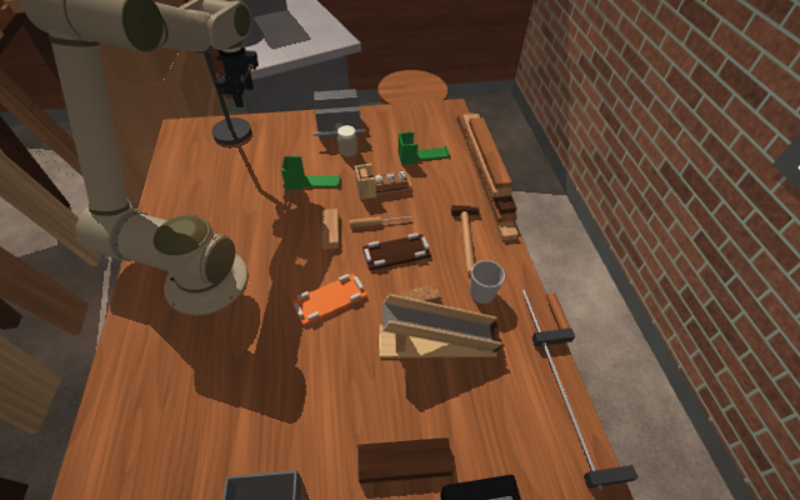

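Candidates (800×500 top picture): stamp in the plywood dock at (262,258); green docks at (200,190) and (235,360) are look-alikes. The dark cradle is at (385,255), and the orange one at (443,340) is a decoy. The dark billet at (627,280) could be mistaken for the stamp. The rack is at (515,230), and its shadow suggests the upper end is the one nearer the robot. I choose the plywood dock, the dark cradle and the rack, and check them in close crops.

```bash
python3 - <<'E'
import cv2,numpy as np,pickle
c=pickle.load(open("c0.pkl","rb"))
def crop(n,x,y,w,h,s):
    i=c[n]["image"][y:y+h,x:x+w,::-1]
    return cv2.resize(i,None,fx=s,fy=s,interpolation=cv2.INTER_CUBIC)
def grid(im,x,y,s,st=10):
    for k in range((-x)%st,im.shape[1]//s+1,st):
        cv2.line(im,(k*s,0),(k*s,6),(0,255,255),1); cv2.putText(im,str(x+k),(k*s,16),0,.35,(0,255,255),1)
    for k in range((-y)%st,im.shape[0]//s+1,st):
        cv2.line(im,(0,k*s),(6,k*s),(0,255,255),1); cv2.putText(im,str(y+k),(7,k*s+4),0,.35,(0,255,255),1)
    return im
a=grid(crop("top",188,170,44,70,8),188,170,8)   #352x560
b=grid(crop("top",284,168,48,74,8),284,168,8)   #384x592
H=max(a.shape[0],b.shape[0]);p=lambda i:cv2.copyMakeBorder(i,0,H-i.shape[0],0,0,0)
cv2.imwrite("pics/c1.png",np.hstack([p(a),p(b)]))
a=grid(crop("top",380,122,60,120,5),380,122,5)  #300x600
b=grid(crop("side",296,228,108,64,4),296,228,4)   #432x256
d=grid(crop("side",276,125,62,40,8),276,125,8)   #496x320
r=np.vstack([cv2.copyMakeBorder(b,0,0,0,496-b.shape[1],0),d])
cv2.imwrite("pics/c2.png",np.hstack([a,cv2.copyMakeBorder(r,0,600-r.shape[0],0,0,0)]))
E
```

```text
(no output)
```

View pics/c1.png

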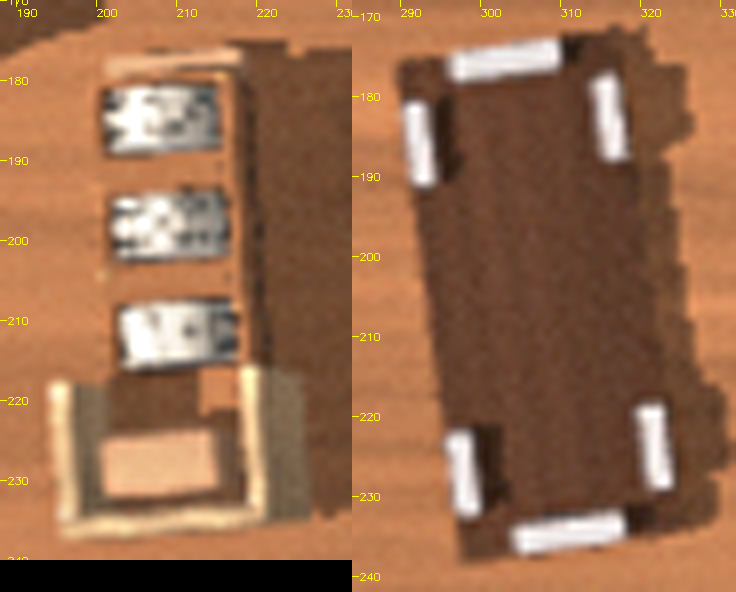

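View pics/c2.png

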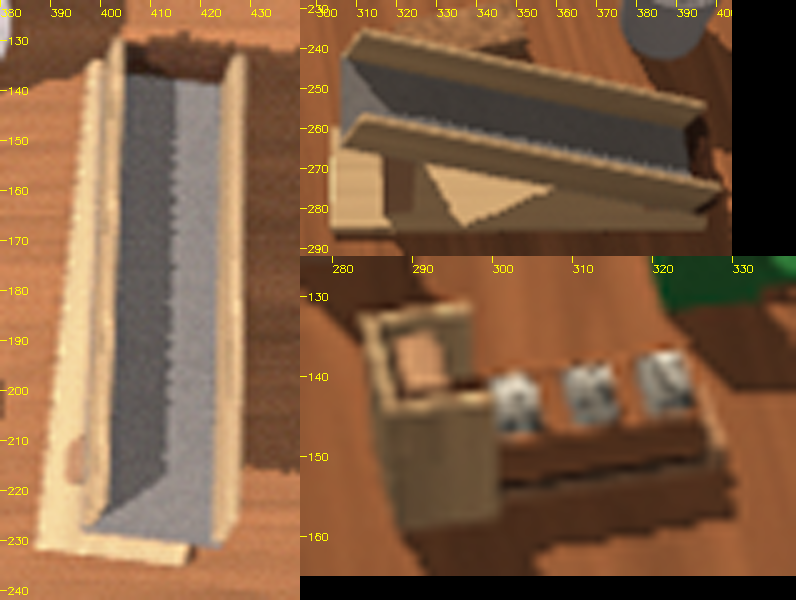

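The first crop shows the stamp with its handle at the robot end, handle top centred at (207.4,227.6). The wheels are at (207.5,184.7), (208.5,198) and (210,211.7), and the cradle lugs are centred at about (306,205). The second crop shows the rack's upper end nearer the robot, with the bed corners at (395.6,227.6) and (423,231). The dark stop is at the far end, near (405,137) to (424,139).

```bash
cat >h.py <<'E'
import cv2,numpy as np,pickle
from scipy.optimize import least_squares
from scipy.spatial.transform import Rotation as R
C=pickle.load(open("c0.pkl","rb"))
def proj(n,P):
    d=C[n];return cv2.projectPoints(np.array(P,float).reshape(-1,1,3),d["rvec"],d["tvec"],d["intrinsics"],d["dist"])[0][:,0]
def back(n,px,z):
    d=C[n];u=cv2.undistortPoints(np.array(px,float).reshape(-1,1,2),d["intrinsics"],d["dist"])[:,0]
    M=cv2.Rodrigues(d["rvec"])[0];o=-M.T@d["tvec"]
    r=np.c_[u,np.ones(len(u))]@M
    return o+r*((z-o[2])/r[:,2])[:,None]
E
python3 - <<'E'
from h import *
for n in C: print(n,-cv2.Rodrigues(C[n]["rvec"])[0].T@C[n]["tvec"])
print("wheels",back("top",[(207.7,184.7),(208.7,198),(210.1,211.7)],.045)*1e3)
print("handle",back("top",[(207.4,227.6)],.082)*1e3, back("top",[(200.8,223.8),(213.7,223.2),(214.5,231.5),(201,232)],.082)*1e3)
cr=back("top",[(302.2,175.4),(310,234.7),(291.5,186),(296.5,227.5),(314.8,182.7),(320.3,224.2)],.027);print("cradle",cr*1e3,cr.mean(0))
d=[cr[0]-cr[1],cr[2]-cr[3],cr[4]-cr[5]];print([np.arctan2(v[1],v[0]) for v in d])
print("side cradle proj",proj("side",cr)*1.25)
# rack
obs=[("top",(-.3,.033,0),(395.6,227.6)),("top",(-.3,-.033,0),(423,231)),("top",(0,.033,0),(405,137)),("top",(0,-.033,0),(424.4,139)),
("side",(-.3,.033,0),(306.8,242)),("side",(-.3,-.033,0),(306.5,264)),("side",(-.3,-.033,.036),(311.5,256.7)),("side",(-.3,.033,.036),(311.5,235.5)),("side",(0,.033,0),(392.3,256.7))]
def Rk(p): return R.from_euler("ZY",[p[3],np.radians(22)])
def f(p): return np.concatenate([(proj(n,Rk(p).apply(P)+p[:3])[0]-u) for n,P,u in obs])
s=least_squares(f,[.75,-.2,.03,0],loss="soft_l1");print("rack",s.x,np.round(s.fun.reshape(-1,2),1))
for z in(.0,.02): print(Rk(s.x).apply((-.3,0,z))+s.x[:3])
E
```

```text
top [ 0.45789052 -0.00875511  1.44058879]
side [ 0.40710269 -0.81632296  1.08581026]
wheels [[607.01884912 315.58308824  45.        ]
 [567.66039354 312.27460864  45.        ]
 [527.28889214 307.8273466   45.        ]]
handle [[480.13259441 306.89905656  82.        ]] [[491.10282157 325.9509423   82.        ]
 [492.53290468 288.88105144  82.        ]
 [468.88597309 286.46149526  82.        ]
 [467.73575363 325.21037118  82.        ]]
cradle [[ 6.34051378e+02  3.72205031e+01  2.70000000e+01]
 [ 4.57571161e+02  1.53821583e+01  2.70000000e+01]
 [ 6.02597857e+02  6.92710635e+01  2.70000000e+01]
 [ 4.79174798e+02  5.51236273e+01  2.70000000e+01]
 [ 6.11823471e+02 -1.45396073e-01  2.70000000e+01]
 [ 4.88275875e+02 -1.53343670e+01  2.70000000e+01]] [0.54558242 0.0269196  0.027     ]
[np.float64(0.12311799725891445), np.float64(0.11412744939618563), np.float64(0.12232641049631632)]
side cradle proj [[423.70676592 240.81416607]
 [366.30737036 252.68346448]
 [411.6656204  233.8853357 ]
 [372.05546438 241.62421787]
 [418.67122188 251.21056372]
 [377.91685811 259.77111767]]
rack [ 0.74728088 -0.30077962  0.02328655 -0.13772814] [[ 3.3 -0.7]
 [-0.3 -1. ]
 [-1.8 -1. ]
 [ 0.4 -0.2]
 [-0.4  0.3]
 [-0.2 -2.4]
 [-0.6 -0.8]
 [-0.6  0.8]
 [-1.1  3.7]]
[ 0.47175972 -0.26259083  0.13566852]
[ 0.47918091 -0.26361945  0.1542122 ]
```

Call:
{"api": "drive_tool", "payload": {"deltas": [[[0.85, -0.445, 0, 0, 0, 0.107], [0.85, -0.445, 0, 0, 0, 0.107], [0.85, -0.445, 0, 0, 0, 0.107], [0.85, -0.445, 0, 0, 0, 0.107], [0.85, -0.445, 0, 0, 0, 0.107]]], "jaw": -1}}

```text
time_s: 0.72
eef_pos: [0.4027, 0.3919, 0.2605]
eef_rot: [0.148, -3.138, 0.0]
wrist_force: [1.0, 0.7, 0.1]
gripper_width: 1.005
gripper_force: 0.0
```

Call:
{"api": "drive_tool", "payload": {"deltas": [[[0.296, -0.155, -0.1, 0, 0, 0], [0.296, -0.155, -0.2, 0, 0, 0], [0.296, -0.155, -0.25, 0, 0, 0], [0.296, -0.155, -0.25, 0, 0, 0], [0.296, -0.155, -0.25, 0, 0, 0]]]}}

```text
time_s: 1.35
eef_pos: [0.549, 0.3154, 0.1348]
eef_rot: [0.147, -3.136, 0.001]
wrist_force: [-0.0, 0.1, 0.9]
gripper_width: 1.002
gripper_force: 0.0
```

```bash
cat >see.py <<'E'
import sys,cv2,numpy as np
from bench import manip
def shot(n,x,y,w,h,s):
    i=manip.camera(n)["image"][:,:,::-1][y:y+h,x:x+w];im=cv2.resize(i,None,fx=s,fy=s,interpolation=cv2.INTER_CUBIC)
    for k in range((-x)%10,w,10): cv2.putText(im,str(x+k),(k*s,10),0,.35,(0,255,255),1);cv2.line(im,(k*s,12),(k*s,16),(0,255,255),1)
    for k in range((-y)%10,h,10): cv2.putText(im,str(y+k),(4,k*s+4),0,.35,(0,255,255),1);cv2.line(im,(0,k*s),(4,k*s),(0,255,255),1)
    return im
E
python3 -c "
from bench import manip;s=manip.state();print(s['eef_pos'],s['eef_rot'],s['qpos'])"
```

```text
[0.54899681 0.3154177  0.13478699] [ 1.46638179e-01 -3.13559240e+00  8.88963410e-04] [ 3.34755135e-01  6.31669478e-01  1.23465144e+00  1.96224587e-04
  1.27789982e+00 -1.32956140e+00]
```

Call:
{"api": "drive_tool", "payload": {"deltas": [[[0, 0, 0, 0, 0, 0], [0, 0, 0, 0, 0, 0]]]}}

```text
time_s: 1.6
eef_pos: [0.5487, 0.3167, 0.1377]
eef_rot: [-0.15, 3.135, 0.001]
wrist_force: [0.3, -0.3, -0.2]
gripper_width: 0.994
gripper_force: 0.0
```

Call:
{"api": "drive_tool", "payload": {"deltas": [[[0.0156, -0.0106, -0.05, 0, 0, 0], [0.0156, -0.0106, -0.1, 0, 0, 0], [0.0156, -0.0106, -0.16, 0, 0, 0], [0.0156, -0.0106, -0.205, 0, 0, 0], [0.0156, -0.0106, -0.205, 0, 0, 0]]]}}

```text
time_s: 2.22
eef_pos: [0.5561, 0.3107, 0.0329]
eef_rot: [0.149, -3.136, 0.001]
wrist_force: [0.8, -0.5, 0.2]
gripper_width: 1.0
gripper_force: 0.0
```

```bash
python3 -c "
from see import *
s=manip.state();print(s['eef_pos'],s['eef_rot'],s['wrist_force'])
a=shot('top',170,160,70,85,7);b=shot('side',270,110,50,60,6)
b=cv2.copyMakeBorder(b,0,a.shape[0]-b.shape[0],0,0,0)
cv2.imwrite('pics/g1.png',np.hstack([a,b]))"
```

```text
[0.55612714 0.31072444 0.03292982] [ 1.49411705e-01 -3.13637137e+00  7.01430185e-04] [ 0.77680251 -0.5444518   0.16272525]
```

View pics/g1.png

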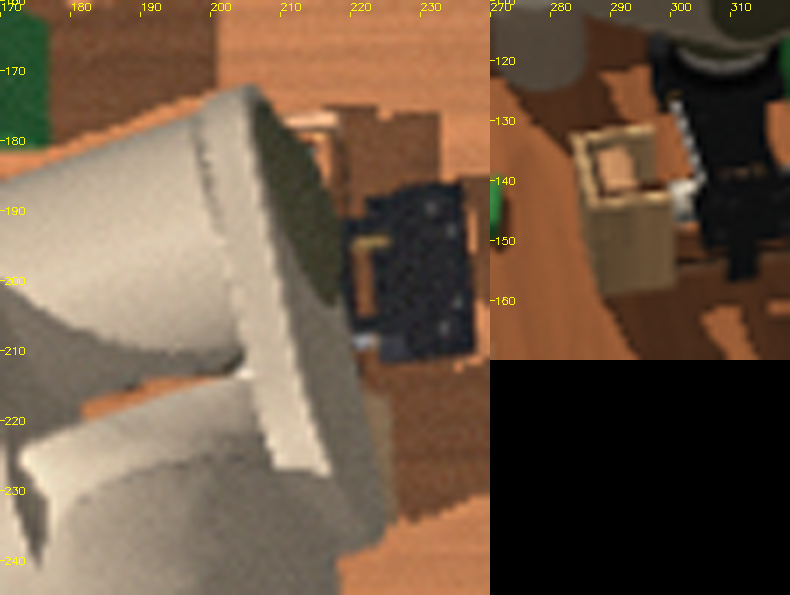

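The picture shows the near finger standing free beside the stamp's right flank (side view (310,152)), just ahead of the dock wall. Closing on the block.

Call:
{"api": "drive_tool", "payload": {"deltas": [[[0, 0, 0, 0, 0, 0], [0, 0, 0, 0, 0, 0], [0, 0, 0, 0, 0, 0], [0, 0, 0, 0, 0, 0], [0, 0, 0, 0, 0, 0]]], "jaw": 1, "newtons": 45}}

```text
time_s: 2.95
eef_pos: [0.5571, 0.3104, 0.0335]
eef_rot: [-0.148, 3.138, 0.0]
wrist_force: [-1.2, 1.3, 2.8]
gripper_width: 0.61
gripper_force: 44.9
```

Gripped: 0.61×88 mm = 53.7 mm, which matches the 54 mm block. Lifting.

Call:
{"api": "drive_tool", "payload": {"deltas": [[[0, 0, 0.02, 0, 0, 0], [0, 0, 0.06, 0, 0, 0], [0, 0, 0.12, 0, 0, 0], [0, 0, 0.2, 0, 0, 0], [0, 0, 0.26, 0, 0, 0]]]}}

```text
time_s: 3.58
eef_pos: [0.5569, 0.3102, 0.165]
eef_rot: [-0.148, 3.138, -0.0]
wrist_force: [0.3, -0.4, -4.3]
gripper_width: 0.609
gripper_force: 44.9
```

Call:
{"api": "drive_tool", "payload": {"deltas": [[[0, 0, 0, 0, 0, 0], [0, 0, 0, 0, 0, 0]]]}}

```text
time_s: 3.82
eef_pos: [0.5563, 0.31, 0.1616]
eef_rot: [0.148, -3.135, 0.001]
wrist_force: [-0.2, -0.4, -4.5]
gripper_width: 0.611
gripper_force: 44.9
```

Call:
{"api": "drive_tool", "payload": {"deltas": [[[0.0024, -0.1, 0, 0, 0, 0.008], [0.0024, -0.22, 0, 0, 0, 0.008], [0.0024, -0.34, 0, 0, 0, 0.008], [0.0024, -0.46, 0, 0, 0, 0.008], [0.0024, -0.5636, 0, 0, 0, 0.008]]]}}

```text
time_s: 4.45
eef_pos: [0.5573, 0.0265, 0.1616]
eef_rot: [0.186, -3.133, -0.001]
wrist_force: [0.8, -0.4, -4.4]
gripper_width: 0.609
gripper_force: 44.9
```

Call:
{"api": "drive_tool", "payload": {"deltas": [[[0, 0, -0.03, 0, 0, 0], [0, 0, -0.07, 0, 0, 0], [0, 0, -0.11, 0, 0, 0], [0, 0, -0.11, 0, 0, 0], [0, 0, -0.11, 0, 0, 0]]]}}

```text
time_s: 5.08
eef_pos: [0.5582, 0.029, 0.1082]
eef_rot: [0.189, -3.136, -0.0]
wrist_force: [0.4, 0.7, -3.5]
gripper_width: 0.611
gripper_force: 44.9
```

```bash
python3 -c "
from see import *
P=[];
for i in range(6): s=manip.state();P.append(s['eef_pos']);manip.camera('top')
print(np.mean(P,0),np.std(P,0),s['eef_rot'],s['wrist_force'])
a=shot('top',275,160,60,85,7);b=shot('side',270,160,90,70,4)
b=cv2.copyMakeBorder(b,0,a.shape[0]-b.shape[0],0,0,0)
cv2.imwrite('pics/g2.png',np.hstack([a,b]))"
```

```text
[0.55835514 0.02877688 0.10864802] [7.66053056e-05 1.54658344e-04 2.18454220e-04] [-1.87700257e-01  3.13512247e+00 -3.16174634e-04] [-0.80175464 -0.92222303 -3.64827253]
```

View pics/g2.png

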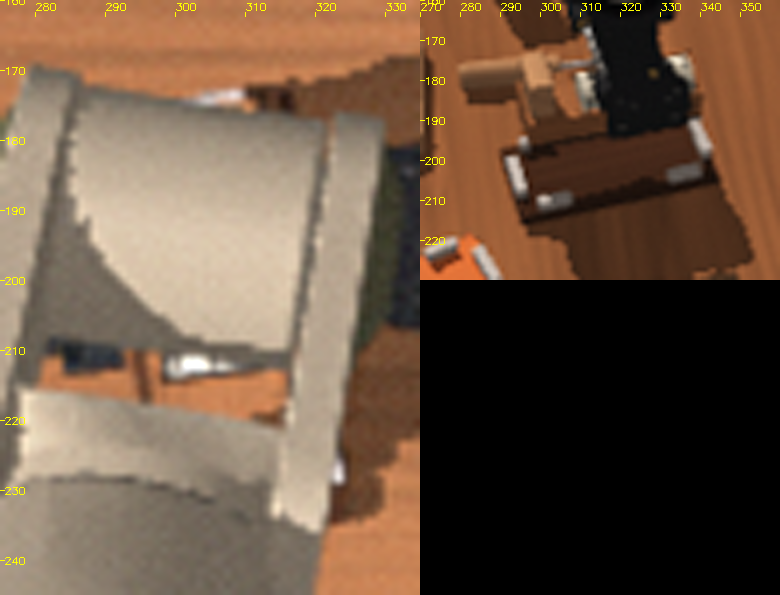

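The picture shows the stamp hanging level over the dark cradle, with the white wheel at (303,212) in the top view and the cradle lugs all round. Lowering.

Call:
{"api": "drive_tool", "payload": {"deltas": [[[-0.001, -0.001, -0.04, 0, 0, 0], [-0.001, -0.001, -0.08, 0, 0, 0], [-0.001, -0.001, -0.11, 0, 0, 0], [-0.001, -0.001, -0.128, 0, 0, 0], [-0.001, -0.001, -0.134, 0, 0, 0]]]}}

```text
time_s: 6.1
eef_pos: [0.5578, 0.0279, 0.041]
eef_rot: [0.188, -3.136, 0.0]
wrist_force: [-0.6, -0.6, -3.4]
gripper_width: 0.612
gripper_force: 44.9
```

Call:
{"api": "drive_tool", "payload": {"deltas": [[[0, 0, -0.002, 0, 0, 0], [0, 0, -0.002, 0, 0, 0]]]}}

```text
time_s: 6.35
eef_pos: [0.5579, 0.028, 0.0407]
eef_rot: [-0.188, 3.135, -0.0]
wrist_force: [-0.4, -0.4, -4.0]
gripper_width: 0.609
gripper_force: 44.9
```

Call:
{"api": "drive_tool", "payload": {"deltas": [[[0, 0, -0.002, 0, 0, 0], [0, 0, -0.002, 0, 0, 0]]]}}

```text
time_s: 6.6
eef_pos: [0.5579, 0.028, 0.0405]
eef_rot: [-0.188, 3.135, -0.001]
wrist_force: [-3.4, -1.4, 6.2]
gripper_width: 0.607
gripper_force: 44.9
```

Call:
{"api": "drive_tool", "payload": {"deltas": [[[0, 0, 0.001, 0, 0, 0], [0, 0, 0.001, 0, 0, 0], [0, 0, 0.001, 0, 0, 0], [0, 0, 0.001, 0, 0, 0]]], "jaw": -1}}

```text
time_s: 7.1
eef_pos: [0.5577, 0.0281, 0.0397]
eef_rot: [-0.188, 3.136, 0.0]
wrist_force: [-0.0, -0.0, -0.5]
gripper_width: 1.0
gripper_force: 0.0
```

Call:
{"api": "drive_tool", "payload": {"deltas": [[[0, 0, 0.03, 0, 0, 0], [0, 0, 0.1, 0, 0, 0], [-0.1, 0.06, 0.2, 0, 0, 0], [-0.2, 0.18, 0.3, 0, 0, 0], [-0.3, 0.3, 0.34, 0, 0, 0]]]}}

```text
time_s: 7.72
eef_pos: [0.4435, 0.136, 0.1904]
eef_rot: [-0.185, 3.133, 0.0]
wrist_force: [-0.7, 0.8, 0.6]
gripper_width: 1.0
gripper_force: 0.0
```

Call:
{"api": "drive_tool", "payload": {"deltas": [[[-0.05, 0.1, 0, 0, 0, 0], [-0.1, 0.2, 0, 0, 0, 0]]], "jaw": 1, "newtons": 15}}

```text
time_s: 7.98
eef_pos: [0.3934, 0.2366, 0.1894]
eef_rot: [-0.187, 3.134, 0.001]
wrist_force: [0.7, 1.2, -0.3]
gripper_width: 0.8
gripper_force: 0.0
```

```bash
python3 -c "
from see import *
import pickle
s=manip.state();print(s['time_s'],s['eef_pos'],s['wrist_force'])
pickle.dump({n:manip.camera(n) for n in('top','side')},open('c1.pkl','wb'))
a=shot('top',284,168,46,75,8);b=shot('side',285,180,62,45,6)
b=cv2.copyMakeBorder(b,0,a.shape[0]-b.shape[0],0,0,0)
cv2.imwrite('pics/g3.png',np.hstack([a,b]))"
```

```text
7.975 [0.39336206 0.23655204 0.18937519] [ 0.71207574  1.20401024 -0.34475349]
```

View pics/g3.png

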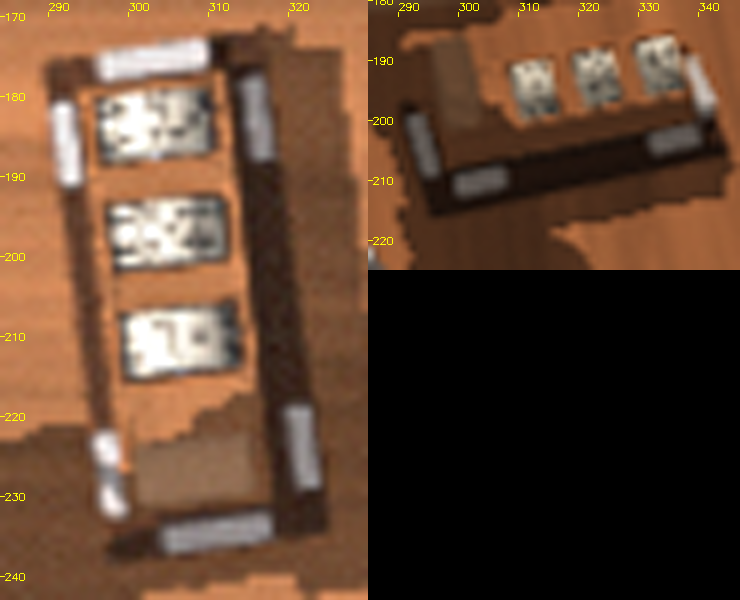

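The picture shows the stamp seated in the dark cradle, handle at (307,226) and wheels at (303,184), (304.5,197) and (306,210). Next I unwrap the wheel faces to read their angles.

```bash
cat >wh.py <<'E'
from h import *
from scipy.ndimage import map_coordinates
def fitpose(pk):
    # wheel silhouette centres by brightness in top picture -> stamp pose
    I=pk["top"]["image"].astype(float); return I
def pts(o,yaw,xw,ph,xs):
    z=15+28+20*np.cos(ph)[None,:]+0*xs[:,None]; y=-20*np.sin(ph)[None,:]+0*xs[:,None]; x=xw+xs[:,None]+0*ph[None,:]
    c,s=np.cos(yaw),np.sin(yaw)
    return np.stack([o[0]+c*x-s*y,o[1]+s*x+c*y,z],-1)/1e3
PIP={1:[(0,0)],2:[(-1,-1),(1,1)],3:[(-1,-1),(0,0),(1,1)],4:[(-1,-1),(-1,1),(1,-1),(1,1)],5:[(-1,-1),(-1,1),(1,-1),(1,1),(0,0)],6:[(-1,-1),(-1,1),(1,-1),(1,1),(-1,0),(1,0)]}
def texture(th,ph,xs,d,r,tr,fl):
    T=np.ones((len(xs),len(ph)))
    for n in PIP:
        q=((ph-th+(n-1)*np.pi/3+np.pi)%(2*np.pi))-np.pi
        T*=1-.7*np.exp(-(((np.abs(q)-np.pi/6)*20)/.6)**2)[None,:]
        for a,b in PIP[n]:
            if tr:a,b=b,a
            T*=1-.85/(1+np.exp(((np.hypot(xs[:,None]-fl*a*d,20*q[None,:]-b*d))-r)/.4))
    return T
E
cat >rd.py <<'E'
import sys
from wh import *
pk=pickle.load(open(sys.argv[1],"rb"));I=pk["top"]["image"].mean(2)
o=(545.7,26.9);yaw=.12
ph=np.radians(np.arange(-60,61,2.));xs=np.arange(-9,9.1,.75)
def samp(o,xw):
    uv=proj("top",pts(o,yaw,xw,ph,xs).reshape(-1,3)).reshape(len(xs),len(ph),2)
    return map_coordinates(I,[uv[...,1],uv[...,0]],order=1)
from scipy.ndimage import gaussian_filter
def score(im,T):
    w=np.cos(ph)[None,:]**.5+0*im
    T=gaussian_filter(T,(1.6,2.0)); 
    hp=lambda a:a-gaussian_filter(a,(8,10))
    a,b=hp(im)*w,hp(T)*w;return (a*b).sum()/np.sqrt((a*a).sum()*(b*b).sum())
best=[]
for dx in(-2,-1,0,1,2):
  for dy in np.arange(-3,3.1,1):
    m=samp((o[0]+dx,o[1]+dy),23)
    for d in(4.5,5.5,6.5):
      for r in(1.5,2.):
        best.append((max(score(m,texture(4.189+e,ph,xs,d,r,0,1)) for e in(0,)),dx,dy,d,r))
best.sort(reverse=True);print(best[:4])
_,dx,dy,d,r=best[0]
rows=[]
for nm,xw in(("far",63),("mid",23),("near",-17)):
    m=samp((o[0]+dx,o[1]+dy),xw)
    sc=sorted([(max(score(m,texture(t,ph,xs,d,r,0,f)) for f in(1,-1)),round(t,2)) for t in np.arange(0,6.28,.05)],reverse=True)
    print(nm,[(round(a,2),b) for a,b in sc[:8]])
    im=cv2.resize(np.clip((m-m.min())/(m.max()-m.min())*255,0,255).astype(np.uint8)[::-1],(610,185),interpolation=cv2.INTER_CUBIC)
    for g in range(-60,61,10): cv2.putText(im,str(g),(int((g+60)*5),12),0,.4,0,1);cv2.line(im,((g+60)*5,14),((g+60)*5,20),0,1)
    rows.append(im)
cv2.imwrite(sys.argv[2],np.vstack(rows))
E
python3 rd.py c1.pkl pics/w1.png
```

```text
[(np.float64(0.6984748283774787), 1, np.float64(0.0), 6.5, 2.0), (np.float64(0.68245144505355), 1, np.float64(-1.0), 6.5, 2.0), (np.float64(0.6812998253812622), 1, np.float64(0.0), 5.5, 1.5), (np.float64(0.6806893623431576), 1, np.float64(0.0), 5.5, 2.0)]
far [(np.float64(0.71), np.float64(2.8)), (np.float64(0.69), np.float64(2.85)), (np.float64(0.63), np.float64(2.75)), (np.float64(0.6), np.float64(2.9)), (np.float64(0.5), np.float64(2.7)), (np.float64(0.49), np.float64(3.85)), (np.float64(0.47), np.float64(0.7)), (np.float64(0.46), np.float64(3.8))]
mid [(np.float64(0.7), np.float64(4.2)), (np.float64(0.68), np.float64(4.25)), (np.float64(0.65), np.float64(4.15)), (np.float64(0.59), np.float64(4.3)), (np.float64(0.52), np.float64(4.1)), (np.float64(0.51), np.float64(2.15)), (np.float64(0.5), np.float64(2.1)), (np.float64(0.5), np.float64(3.15))]
near [(np.float64(0.69), np.float64(0.35)), (np.float64(0.69), np.float64(0.3)), (np.float64(0.59), np.float64(0.4)), (np.float64(0.58), np.float64(0.25)), (np.float64(0.48), np.float64(2.45)), (np.float64(0.47), np.float64(2.4)), (np.float64(0.41), np.float64(2.5)), (np.float64(0.41), np.float64(0.45))]
```

View pics/w1.png

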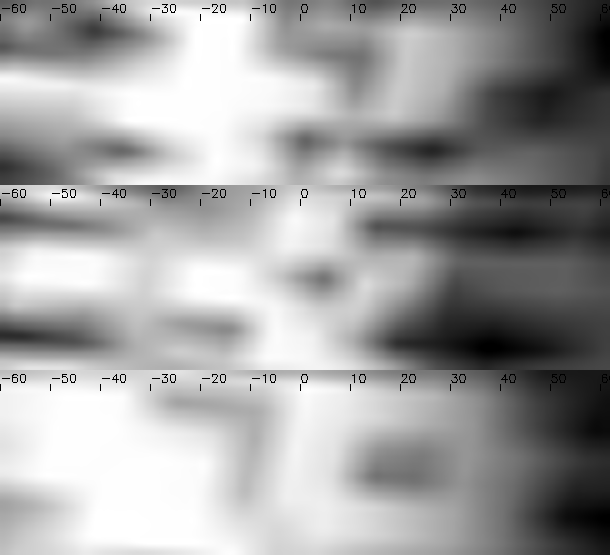

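Wheel readings: far about 2.82, mid about 4.2, near about 0.32, so the far wheel needs −1.77 rad and the near wheel +1.77 rad. Moving above the far wheel with the jaws shut.

Call:
{"api": "drive_tool", "payload": {"deltas": [[[0.08, -0.08, 0, 0, 0, 0], [0.16, -0.16, 0, 0, 0, 0], [0.25, -0.25, 0, 0, 0, 0], [0.34, -0.33, 0, 0, 0, 0], [0.433, -0.423, 0, 0, 0, 0]]], "jaw": 1}}

```text
time_s: 8.8
eef_pos: [0.61, 0.0224, 0.1882]
eef_rot: [-0.184, 3.136, -0.0]
wrist_force: [-0.3, 0.6, 1.1]
gripper_width: 0.05
gripper_force: 0.0
```

Call:
{"api": "drive_tool", "payload": {"deltas": [[[0, 0, -0.06, 0, 0, 0], [0, 0, -0.12, 0, 0, 0], [0, 0, -0.18, 0, 0, 0], [0, 0, -0.18, 0, 0, 0], [0, 0, -0.18, 0, 0, 0]]]}}

```text
time_s: 9.43
eef_pos: [0.6092, 0.025, 0.0992]
eef_rot: [-0.186, 3.134, -0.001]
wrist_force: [0.1, 1.0, -0.0]
gripper_width: 0.0
gripper_force: 0.0
```

Call:
{"api": "drive_tool", "payload": {"deltas": [[[0.001, 0.001, -0.015, 0, 0, 0], [0.001, 0.001, -0.025, 0, 0, 0], [0.001, 0.001, -0.03, 0, 0, 0], [0.001, 0.001, -0.03, 0, 0, 0]]]}}

```text
time_s: 9.93
eef_pos: [0.6092, 0.0265, 0.0834]
eef_rot: [-0.188, 3.135, -0.0]
wrist_force: [-1.8, -0.5, 4.9]
gripper_width: 0.009
gripper_force: 2.7
```

```bash
cat >st.py <<'E'
from bench import manip;import numpy as np
P=[];F=[]
for i in range(5): manip.camera('top');s=manip.state();P.append(s['eef_pos']);F.append(s['wrist_force'])
print(s['time_s'],np.round(np.mean(P,0),4),np.round(np.mean(F,0),2),np.round(np.std(F,0),1))
E
python3 st.py
```

```text
10.175 [0.6092 0.0265 0.0835] [-1.08 -0.58  5.28] [0.4 0.6 0.7]
```

Call:
{"api": "drive_tool", "payload": {"deltas": [[[-0.001, 0.009, -0.0005, 0, 0, 0], [-0.002, 0.018, -0.0005, 0, 0, 0], [-0.0032, 0.027, -0.0005, 0, 0, 0], [-0.0043, 0.0358, -0.0005, 0, 0, 0], [-0.0043, 0.0358, -0.0005, 0, 0, 0]]]}}

```text
time_s: 10.8
eef_pos: [0.6073, 0.0447, 0.0833]
eef_rot: [-0.188, 3.134, -0.0]
wrist_force: [0.3, 1.2, 4.4]
gripper_width: 0.005
gripper_force: 2.5
```

Call:
{"api": "drive_tool", "payload": {"deltas": [[[0, 0, 0.02, 0, 0, 0], [0, 0, 0.04, 0, 0, 0], [0.0043, -0.0358, 0.04, 0, 0, 0], [0.0043, -0.0358, 0.04, 0, 0, 0]]]}}

```text
time_s: 11.3
eef_pos: [0.6091, 0.0249, 0.1024]
eef_rot: [0.185, -3.136, 0.0]
wrist_force: [-0.1, 0.2, -0.3]
gripper_width: 0.006
gripper_force: 0.0
```

```bash
python3 - <<'E'
from bench import manip
import cv2
i=manip.camera("top")["image"][:,:,::-1][160:245,275:335]
print(manip.state()["eef_pos"]);cv2.imwrite("pics/x.png",i)
# how much of the wheels is seen: mean brightness patches
for n,p in dict(far=(303,184),mid=(304,197),near=(306,210)).items(): print(n,i[p[1]-164:p[1]-156,p[0]-280:p[0]-270].mean(axis=(0,1)))
E
```

```text
[0.60893292 0.02552649 0.10228487]
far [146.9625 169.125  187.0625]
mid [157.7    173.45   185.9125]
near [ 96.9875 110.6125 122.2375]
```

Call:
{"api": "drive_tool", "payload": {"deltas": [[[0.0005, 0.002, -0.018, 0, 0, 0], [0.0005, 0.002, -0.03, 0, 0, 0], [0.0005, 0.002, -0.036, 0, 0, 0], [0.0005, 0.002, -0.0382, 0, 0, 0], [0.0005, 0.002, -0.0382, 0, 0, 0]]]}}

```text
time_s: 11.98
eef_pos: [0.6091, 0.0277, 0.0838]
eef_rot: [0.188, -3.136, -0.0]
wrist_force: [-2.7, 0.4, 4.7]
gripper_width: 0.005
gripper_force: 2.3
```

Call:
{"api": "drive_tool", "payload": {"deltas": [[[-0.001, 0.009, 0, 0, 0, 0], [-0.002, 0.018, 0, 0, 0, 0], [-0.0032, 0.026, 0, 0, 0, 0], [-0.0042, 0.0345, 0, 0, 0, 0], [-0.0042, 0.0345, 0, 0, 0, 0]]]}}

```text
time_s: 12.6
eef_pos: [0.6074, 0.0454, 0.0836]
eef_rot: [-0.188, 3.135, 0.001]
wrist_force: [0.4, 1.3, 3.8]
gripper_width: 0.008
gripper_force: 2.2
```

Call:
{"api": "drive_tool", "payload": {"deltas": [[[0, 0, 0.03, 0, 0, 0], [0, 0, 0.1, 0, 0, 0], [-0.1, 0.08, 0.16, 0, 0, 0], [-0.2, 0.2, 0.2, 0, 0, 0], [-0.3, 0.3, 0.2, 0, 0, 0]]]}}

```text
time_s: 13.22
eef_pos: [0.4793, 0.1716, 0.1827]
eef_rot: [-0.186, 3.134, 0.001]
wrist_force: [0.3, 0.9, 1.2]
gripper_width: 0.006
gripper_force: 0.0
```

Call:
{"api": "drive_tool", "payload": {"deltas": [[[-0.08, 0.08, 0, 0, 0, 0], [-0.14, 0.14, 0, 0, 0, 0]]]}}

```text
time_s: 13.48
eef_pos: [0.4084, 0.2418, 0.1818]
eef_rot: [0.189, -3.136, -0.0]
wrist_force: [-0.0, -0.0, 0.5]
gripper_width: 0.006
gripper_force: 0.0
```

```bash
python3 st.py; python3 -c "
import pickle
from bench import manip
pickle.dump({'top':manip.camera('top')},open('c2.pkl','wb'))"; python3 rd.py c2.pkl pics/w2.png
```

```text
13.725 [0.4087 0.2418 0.1816] [-0.63  0.35 -0.05] [1.5 0.7 0.5]
[(np.float64(0.7162027342841226), 1, np.float64(0.0), 6.5, 2.0), (np.float64(0.7043538371515687), 1, np.float64(1.0), 6.5, 2.0), (np.float64(0.6827137816267338), 1, np.float64(0.0), 5.5, 2.0), (np.float64(0.6822089321998936), 1, np.float64(0.0), 6.5, 1.5)]
far [(np.float64(0.77), np.float64(1.0)), (np.float64(0.72), np.float64(0.95)), (np.float64(0.69), np.float64(1.05)), (np.float64(0.58), np.float64(0.9)), (np.float64(0.53), np.float64(1.1)), (np.float64(0.51), np.float64(3.1)), (np.float64(0.51), np.float64(2.05)), (np.float64(0.49), np.float64(2.0))]
mid [(np.float64(0.71), np.float64(4.15)), (np.float64(0.71), np.float64(4.2)), (np.float64(0.64), np.float64(4.1)), (np.float64(0.63), np.float64(4.25)), (np.float64(0.6), np.float64(2.05)), (np.float64(0.59), np.float64(2.1)), (np.float64(0.55), np.float64(2.0)), (np.float64(0.54), np.float64(3.1))]
near [(np.float64(0.52), np.float64(0.35)), (np.float64(0.5), np.float64(2.45)), (np.float64(0.5), np.float64(2.5)), (np.float64(0.48), np.float64(0.3)), (np.float64(0.47), np.float64(0.4)), (np.float64(0.44), np.float64(2.55)), (np.float64(0.43), np.float64(2.4)), (np.float64(0.36), np.float64(2.6))]
```

Call:
{"api": "drive_tool", "payload": {"deltas": [[[0.06, -0.09, 0, 0, 0, 0], [0.12, -0.19, 0, 0, 0, 0], [0.18, -0.3, 0, 0, 0, 0], [0.24, -0.4, 0, 0, 0, 0], [0.24, -0.417, 0, 0, 0, 0]]]}}

```text
time_s: 14.4
eef_pos: [0.5321, 0.028, 0.1806]
eef_rot: [-0.179, 3.136, -0.001]
wrist_force: [-0.1, -0.1, -0.2]
gripper_width: 0.007
gripper_force: 0.0
```

Call:
{"api": "drive_tool", "payload": {"deltas": [[[0, 0, -0.06, 0, 0, 0], [0, 0, -0.12, 0, 0, 0], [0, 0, -0.16, 0, 0, 0], [0, 0, -0.16, 0, 0, 0], [0, 0, -0.16, 0, 0, 0]]]}}

```text
time_s: 15.02
eef_pos: [0.5306, 0.0321, 0.1019]
eef_rot: [-0.187, 3.135, -0.0]
wrist_force: [-0.1, -0.4, -0.3]
gripper_width: 0.002
gripper_force: 0.0
```

```bash
python3 st.py
```

```text
15.275 [0.5306 0.0321 0.1019] [ 0.24 -0.3   0.05] [0.5 0.5 0.4]
```

Call:
{"api": "drive_tool", "payload": {"deltas": [[[-0.004, 0.0024, -0.018, 0, 0, 0], [-0.004, 0.0024, -0.03, 0, 0, 0], [-0.004, 0.0024, -0.035, 0, 0, 0], [-0.004, 0.0024, -0.037, 0, 0, 0], [-0.004, 0.0024, -0.037, 0, 0, 0]]]}}

```text
time_s: 15.9
eef_pos: [0.5281, 0.0334, 0.0829]
eef_rot: [0.188, -3.135, -0.0]
wrist_force: [-3.7, 0.3, 6.5]
gripper_width: 0.001
gripper_force: 3.3
```

```bash
python3 st.py
```

```text
16.15 [0.5281 0.0335 0.0829] [-3.16  0.86  6.58] [0.5 0.6 0.3]
```

Call:
{"api": "drive_tool", "payload": {"deltas": [[[0.001, -0.009, 0.0008, 0, 0, 0], [0.002, -0.018, 0.0008, 0, 0, 0], [0.0032, -0.027, 0.0008, 0, 0, 0], [0.0042, -0.0347, 0.0008, 0, 0, 0], [0.0042, -0.0347, 0.0008, 0, 0, 0]]]}}

```text
time_s: 16.77
eef_pos: [0.5303, 0.0158, 0.0833]
eef_rot: [0.187, -3.136, 0.0]
wrist_force: [-2.6, -1.2, 5.7]
gripper_width: 0.006
gripper_force: 2.8
```

Call:
{"api": "drive_tool", "payload": {"deltas": [[[0, 0, 0.02, 0, 0, 0], [0, 0, 0.036, 0, 0, 0], [-0.0042, 0.0347, 0.036, 0, 0, 0], [-0.0042, 0.0347, 0.036, 0, 0, 0]]]}}

```text
time_s: 17.27
eef_pos: [0.5279, 0.0348, 0.1009]
eef_rot: [0.19, -3.135, -0.0]
wrist_force: [0.7, -0.2, 0.1]
gripper_width: 0.012
gripper_force: 0.0
```

```bash
python3 st.py
```

```text
17.525 [0.5282 0.0337 0.1008] [ 0.34 -0.08  0.16] [0.4 0.5 0.3]
```

Call:
{"api": "drive_tool", "payload": {"deltas": [[[0, 0, -0.018, 0, 0, 0], [0, 0, -0.03, 0, 0, 0], [0, 0, -0.034, 0, 0, 0], [0, 0, -0.035, 0, 0, 0], [0, 0, -0.035, 0, 0, 0]]]}}

```text
time_s: 18.15
eef_pos: [0.5282, 0.0333, 0.0837]
eef_rot: [0.188, -3.136, 0.0]
wrist_force: [-2.5, -0.8, 4.8]
gripper_width: 0.005
gripper_force: 2.3
```

Call:
{"api": "drive_tool", "payload": {"deltas": [[[0.001, -0.009, 0, 0, 0, 0], [0.002, -0.018, 0, 0, 0, 0], [0.0032, -0.027, 0, 0, 0, 0], [0.0042, -0.0347, 0, 0, 0, 0], [0.0042, -0.0347, 0, 0, 0, 0]]]}}

```text
time_s: 18.77
eef_pos: [0.5305, 0.0154, 0.0835]
eef_rot: [0.187, -3.136, 0.001]
wrist_force: [-4.1, -2.0, 5.6]
gripper_width: 0.004
gripper_force: 2.5
```

Call:
{"api": "drive_tool", "payload": {"deltas": [[[0, 0, 0.03, 0, 0, 0], [0, 0, 0.1, 0, 0, 0], [-0.08, 0.1, 0.16, 0, 0, 0], [-0.15, 0.2, 0.2, 0, 0, 0], [-0.2, 0.32, 0.2, 0, 0, 0]]]}}

```text
time_s: 19.4
eef_pos: [0.4348, 0.1665, 0.1852]
eef_rot: [-0.185, 3.132, 0.001]
wrist_force: [1.0, 0.6, -0.8]
gripper_width: 0.007
gripper_force: 0.0
```

Call:
{"api": "drive_tool", "payload": {"deltas": [[[-0.05, 0.08, 0, 0, 0, 0], [-0.09, 0.16, 0, 0, 0, 0]]]}}

```text
time_s: 19.65
eef_pos: [0.3894, 0.2468, 0.184]
eef_rot: [-0.188, 3.134, 0.001]
wrist_force: [0.6, -0.7, 0.5]
gripper_width: 0.005
gripper_force: 0.0
```

```bash
python3 st.py; python3 -c "
import pickle
from bench import manip
pickle.dump({'top':manip.camera('top'),'side':manip.camera('side')},open('c3.pkl','wb'))"; python3 rd.py c3.pkl pics/w3.png
```

```text
19.9 [0.3893 0.247  0.1837] [-0.39 -0.17  0.06] [1.3 0.6 0.3]
[(np.float64(0.708147255651398), 1, np.float64(0.0), 6.5, 2.0), (np.float64(0.6974170849524782), 1, np.float64(1.0), 6.5, 2.0), (np.float64(0.685983851536276), 1, np.float64(0.0), 5.5, 2.0), (np.float64(0.6767156186869498), 1, np.float64(0.0), 5.5, 1.5)]
far [(np.float64(0.76), np.float64(1.0)), (np.float64(0.72), np.float64(0.95)), (np.float64(0.69), np.float64(1.05)), (np.float64(0.58), np.float64(0.9)), (np.float64(0.53), np.float64(1.1)), (np.float64(0.51), np.float64(3.1)), (np.float64(0.5), np.float64(2.05)), (np.float64(0.49), np.float64(2.0))]
mid [(np.float64(0.71), np.float64(4.15)), (np.float64(0.7), np.float64(4.2)), (np.float64(0.63), np.float64(4.1)), (np.float64(0.63), np.float64(4.25)), (np.float64(0.59), np.float64(2.05)), (np.float64(0.58), np.float64(2.1)), (np.float64(0.55), np.float64(2.0)), (np.float64(0.53), np.float64(3.1))]
near [(np.float64(0.75), np.float64(2.1)), (np.float64(0.72), np.float64(2.15)), (np.float64(0.67), np.float64(2.05)), (np.float64(0.6), np.float64(2.2)), (np.float64(0.55), np.float64(1.05)), (np.float64(0.55), np.float64(1.1)), (np.float64(0.55), np.float64(4.2)), (np.float64(0.52), np.float64(4.15))]
```

Wheels now read far ≈1.0, mid ≈4.17 and near ≈2.1, so 2-5-3 is on top. Next I refine the rack pose with an overlay.

```bash
cat >rk.py <<'E'
from h import *
C.update(pickle.load(open("c3.pkl","rb")))
def Rk(p): return R.from_euler("ZY",[p[3],np.radians(22)])
def W(p,P): return Rk(p).apply(np.array(P,float))+p[:3]
E
python3 - <<'E'
from rk import *
pt=[("top",(-.3,-.033,0),(423,231)),("top",(0,-.033,0),(424.4,139)),("side",(-.3,.033,0),(306.8,242)),("side",(-.3,.033,.036),(311.5,235.5))]
ln=[("top",(-.3,.033,.036),(0,.033,.036),(404.4,142)),("top",(-.3,.033,.036),(0,.033,.036),(402.4,202)),
    ("top",(0,.033,0),(0,-.033,0),(405,137)),
    ("side",(-.3,.033,.036),(0,.033,.036),(397.5,254)),("side",(-.3,.033,0),(0,.033,0),(392,256.7))]
def f(p):
    r=[proj(n,W(p,P))[0]-u for n,P,u in pt]
    for n,A,B,u in ln:
        a,b=proj(n,[W(p,A),W(p,B)]);t=(b-a)/np.linalg.norm(b-a);v=np.array(u)-a;r.append([v[0]*t[1]-v[1]*t[0]])
    return np.concatenate(r)
s=least_squares(f,[.747,-.3,.023,-.138],loss="soft_l1");p=s.x
print(p,np.round(s.fun,1),"upper end",W(p,(-.3,0,0)))
def ov(n,x,y,w,h,k):
    im=cv2.resize(C[n]["image"][y:y+h,x:x+w,::-1],None,fx=k,fy=k,interpolation=cv2.INTER_CUBIC).copy()
    for a,b,c in [((-.3,y_,z),(0,y_,z),(0,255,0) if z else (0,0,255)) for y_ in(.033,-.033) for z in(0,.036)]+[((x_,.033,0),(x_,-.033,0),(255,255,0)) for x_ in(-.3,0)]+[((0,.033,.02),(0,-.033,.02),(255,0,255))]:
        q=((proj(n,[W(p,a),W(p,b)])-(x,y)+.5)*k).astype(int);cv2.line(im,q[0].tolist(),q[1].tolist(),c,1,cv2.LINE_AA)
    return im
a=ov("top",380,122,60,120,5);b=ov("side",298,228,108,64,4)
b=cv2.copyMakeBorder(b,0,600-b.shape[0],0,0,0)
cv2.imwrite("pics/r1.png",np.hstack([a,b]))
E
```

```text
[ 0.74659718 -0.29753347  0.02765769 -0.12609579] [ 0.1 -0.8 -0.4 -0.4 -0.9 -0.4 -1.1 -0.  -0.   0.1 -0.7 -0.1  2.4] upper end [ 0.47065044 -0.26255215  0.14003967]
```

View pics/r1.png

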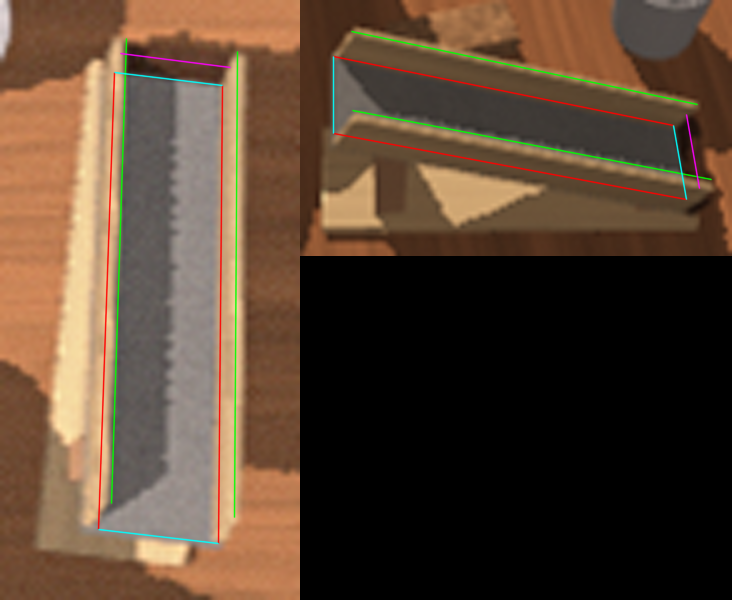

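The overlay matches the rack's bed edges, wall tops and stop to about 1 px: bed end at (99,529)–(218,543) and stop line at (115,73)–(222,85) in the crop. Next I take the handle.

Call:
{"api": "drive_tool", "payload": {"deltas": [[[0.04, -0.1, 0, 0, 0, 0], [0.08, -0.2, 0, 0, 0, 0], [0.12, -0.31, 0, 0, 0, 0], [0.16, -0.42, 0, 0, 0, 0], [0.184, -0.456, 0, 0, 0, 0]]], "jaw": -1}}

```text
time_s: 20.62
eef_pos: [0.4832, 0.0137, 0.183]
eef_rot: [-0.18, 3.136, -0.0]
wrist_force: [-0.5, -0.2, -0.5]
gripper_width: 0.547
gripper_force: 0.0
```

Call:
{"api": "drive_tool", "payload": {"deltas": [[[0, 0, 0, 0, 0, 0], [0, 0, 0, 0, 0, 0], [0, 0, 0, 0, 0, 0]]]}}

```text
time_s: 21.0
eef_pos: [0.4818, 0.0185, 0.1831]
eef_rot: [0.19, -3.136, -0.0]
wrist_force: [0.2, 0.1, 0.2]
gripper_width: 0.889
gripper_force: 0.0
```

```bash
python3 st.py
```

```text
21.25 [0.482  0.0181 0.1831] [ 0.08  0.28 -0.01] [0.4 0.3 0.8]
```

Call:
{"api": "drive_tool", "payload": {"deltas": [[[-0.001, 0.0018, -0.05, 0, 0, 0], [-0.001, 0.0018, -0.11, 0, 0, 0], [-0.001, 0.0018, -0.17, 0, 0, 0], [-0.001, 0.0018, -0.21, 0, 0, 0], [-0.001, 0.0018, -0.21, 0, 0, 0]]]}}

```text
time_s: 21.88
eef_pos: [0.4812, 0.0184, 0.0772]
eef_rot: [0.188, -3.133, -0.001]
wrist_force: [0.2, -0.2, -0.3]
gripper_width: 0.999
gripper_force: 0.0
```

Call:
{"api": "drive_tool", "payload": {"deltas": [[[0, 0, 0, 0, 0, 0], [0, 0, 0, 0, 0, 0], [0, 0, 0, 0, 0, 0], [0, 0, 0, 0, 0, 0], [0, 0, 0, 0, 0, 0]]], "jaw": 1, "newtons": 60}}

```text
time_s: 22.5
eef_pos: [0.4817, 0.0183, 0.0781]
eef_rot: [-0.187, 3.136, 0.0]
wrist_force: [0.1, -0.3, 3.7]
gripper_width: 0.472
gripper_force: 60.0
```

```bash
python3 st.py
```

```text
22.75 [0.4817 0.0183 0.0781] [-1.03  0.71  3.15] [0.5 0.6 0.4]
```

Call:
{"api": "drive_tool", "payload": {"deltas": [[[0, 0, 0.02, 0, 0, 0], [0, 0, 0.08, 0, 0, 0], [0, 0, 0.18, 0, 0, 0], [0, 0, 0.28, 0, 0, 0], [0, 0, 0.36, 0, 0, 0]]]}}

```text
time_s: 23.38
eef_pos: [0.4813, 0.0183, 0.2601]
eef_rot: [-0.187, 3.136, -0.0]
wrist_force: [0.5, -0.8, -5.0]
gripper_width: 0.469
gripper_force: 60.0
```

Call:
{"api": "drive_tool", "payload": {"deltas": [[[0, 0, 0, 0, 0, 0], [0, 0, 0, 0, 0, 0]]]}}

```text
time_s: 23.62
eef_pos: [0.4809, 0.0183, 0.2564]
eef_rot: [0.187, -3.133, -0.001]
wrist_force: [0.1, -0.4, -5.1]
gripper_width: 0.472
gripper_force: 60.0
```

```bash
python3 st.py; python3 - <<'E'
from bench import manip
from rk import *
s=manip.state();pickle.dump({n:manip.camera(n) for n in("top","side")},open("c4.pkl","wb"))
p=np.array([0.74659718,-0.29753347,0.02765769,-0.12609579])
M=Rk(p).as_matrix();Rt=R.from_matrix(np.c_[-M[:,0],M[:,1],-M[:,2]])
R0=R.from_rotvec(s["eef_rot"]);print(R0.as_matrix().round(3),Rt.as_matrix().round(3))
dx0=(R.from_matrix(np.c_[-1*np.array([np.cos(.12),np.sin(.12),0]),[-np.sin(.12),np.cos(.12),0],[0,0,-1]]))
for Rg in(Rt,Rt*R.from_rotvec([0,0,np.pi])):
    d=(Rg*R0.inv()).as_rotvec();print("rot frac",d/np.pi,np.degrees(np.linalg.norm(d)))
for h in(.10,.004,0): 
    t=W(p,(-.28,0,.063+h)); print(h,"TCP",t,"delta frac",(t-s["eef_pos"])/.5)
E
```

```text
23.875 [0.4812 0.0183 0.2565] [-0.04  0.33 -4.51] [0.3 0.3 0.8]
[[-0.993 -0.119 -0.002]
 [-0.119  0.993  0.   ]
 [ 0.002  0.001 -1.   ]] [[-0.92   0.126 -0.372]
 [ 0.117  0.992  0.047]
 [ 0.375  0.    -0.927]]
rot frac [ 0.0001934   0.12183828 -0.0771649 ] 25.95936067660618
rot frac [ 1.78436179e-01 -8.99211054e-04  9.05851373e-01] 166.1866011618292
0.1 TCP [ 0.54962298 -0.27256337  0.2836785 ] delta frac [ 0.1362408  -0.58164939  0.05346299]
0.004 TCP [ 0.51394627 -0.26804069  0.19466885] delta frac [ 0.06488738 -0.57260403 -0.12455631]
0 TCP [ 0.51245974 -0.26785225  0.19096012] delta frac [ 0.06191432 -0.57222714 -0.13197378]
```

```bash
python3 - <<'E'
from rk import *
C.update(pickle.load(open("c4.pkl","rb")))
T=np.array([.4812,.0183,.2565]);yaw=.1195
def P(b,q,n):
    Rr=R.from_euler("ZY",[yaw,b]); return proj(n,Rr.apply(np.array(q)-np.array([-.065,0,.063]))+T)
tip=[(x,0,.045) for x in(.063,.023,-.017)]
for n in("side","top"):
    for b in(0,.1,.2): print(n,b,P(b,tip,n).round(1).tolist())
    im=C[n]["image"].astype(int);m=((im.min(2)>110)&(np.ptp(im,axis=2)<45)).astype(np.uint8)
    c=P(0.05,tip[1:2],n)[0];N,_,st,ce=cv2.connectedComponentsWithStats(m)
    for i in range(1,N):
        if st[i,4]>=8 and np.linalg.norm(ce[i]-c)<45: print(ce[i].round(1),st[i])
E
```

```text
side 0 [[335.5, 153.6], [323.9, 155.7], [312.1, 157.9]]
side 0.1 [[334.6, 156.5], [323.1, 157.7], [311.5, 159.0]]
side 0.2 [[333.3, 159.3], [322.2, 159.7], [310.8, 160.1]]
[335.4 154.2] [333 152   6   6  24]
[323.6 155.5] [321 154   6   4  20]
[329.9 187.7] [327 187   7   3  15]
[339.7 193.6] [338 190   5   8  20]
[298.5 194.1] [295 193   8   3  16]
top 0 [[300.9, 175.2], [302.9, 190.8], [304.9, 206.4]]
top 0.1 [[301.2, 176.7], [303.1, 191.9], [305.1, 207.3]]
top 0.2 [[301.6, 178.7], [303.4, 193.4], [305.2, 208.4]]
[300.2 175.5] [292 171  17  10 137]
[315.7 182. ] [314 177   4  11  36]
[264.4 199.4] [264 183   2  33  57]
[301.6 191.1] [295 186  16  11 115]
[305.  220.3] [282 204  45  44 867]
```

The stamp hangs level in the grip and matches the prediction to about 1 mm. Carrying it over the rack and pitching it 22°.

Call:
{"api": "drive_tool", "payload": {"deltas": [[[0.03, -0.09, 0.07, 0, 0.02, -0.013], [0.06, -0.2, 0.1, 0, 0.05, -0.032], [0.09, -0.31, 0.1, 0, 0.08, -0.05], [0.12, -0.42, 0.08, 0, 0.11, -0.07], [0.136, -0.53, 0.0535, 0, 0.1218, -0.0772]]]}}

```text
time_s: 24.6
eef_pos: [0.5506, -0.2488, 0.2833]
eef_rot: [-0.175, -2.753, -0.033]
wrist_force: [0.7, -0.1, -4.1]
gripper_width: 0.471
gripper_force: 60.0
```

Call:
{"api": "drive_tool", "payload": {"deltas": [[[0, -0.0516, 0, 0, 0, 0], [0, -0.0516, 0, 0, 0, 0], [0, -0.0516, 0, 0, 0, 0]]]}}

```text
time_s: 24.98
eef_pos: [0.5499, -0.2719, 0.2847]
eef_rot: [-0.173, -2.755, -0.032]
wrist_force: [0.3, -0.1, -3.0]
gripper_width: 0.471
gripper_force: 60.0
```

```bash
python3 st.py; cat >go.py <<'E'
from bench import manip
from rk import *
p=np.array([0.74659718,-0.29753347,0.02765769,-0.12609579])
M=Rk(p).as_matrix();Rt=R.from_matrix(np.c_[-M[:,0],M[:,1],-M[:,2]])
s=manip.state();d=(Rt*R.from_rotvec(s["eef_rot"]).inv()).as_rotvec();print("rot frac",d/np.pi)
print("in rack",M.T@(s["eef_pos"]-p[:3]),"F rack",M.T@s["wrist_force"])
for h in(.1,.03,.006,.002,0): print(h,(W(p,(-.28,0,.063+h))-s["eef_pos"])/.5)
E
python3 go.py
```

```text
25.225 [ 0.5499 -0.2716  0.2852] [-0.12  0.02 -3.84] [0.4 0.5 0.5]
rot frac [ 0.00055489  0.00083477 -0.00043784]
in rack [-0.28041831  0.00082681  0.16443259] F rack [ 1.1222289  -0.66499873 -3.42436057]
0.1 [-0.0005032  -0.00160306 -0.00296995]
0.03 [-0.05253174  0.00499251 -0.13277569]
0.006 [-0.07037009  0.00725385 -0.17728051]
0.002 [-0.07334315  0.00763074 -0.18469798]
0 [-0.07482968  0.00781918 -0.18840672]
```

Call:
{"api": "drive_tool", "payload": {"deltas": [[[-0.02, 0.001, -0.05, 0, 0, 0], [-0.04, 0.003, -0.1, 0, 0, 0], [-0.056, 0.0055, -0.142, 0, 0, 0], [-0.066, 0.0068, -0.167, 0, 0, 0], [-0.0704, 0.0073, -0.1773, 0, 0, 0]]]}}

```text
time_s: 25.85
eef_pos: [0.5145, -0.2687, 0.196]
eef_rot: [-0.174, -2.755, -0.032]
wrist_force: [0.4, -0.5, -5.0]
gripper_width: 0.471
gripper_force: 60.0
```

```bash
python3 st.py; python3 go.py
```

```text
26.1 [ 0.5147 -0.269   0.1964] [ 0.12 -0.08 -3.84] [0.7 0.5 0.5]
rot frac [ 0.00074935  0.00105379 -0.00013578]
in rack [-0.27972827 -0.00088317  0.06935662] F rack [ 0.91894196  0.06793905 -3.53603356]
0.1 [ 0.06932408 -0.00700762  0.17385285]
0.03 [ 0.01729555 -0.00041205  0.04404711]
0.006 [-0.00054281  0.00184929 -0.00045772]
0.002 [-0.00351587  0.00222618 -0.00787519]
0 [-0.0050024   0.00241462 -0.01158392]
```

Call:
{"api": "drive_tool", "payload": {"deltas": [[[-0.002, 0.0022, -0.004, 0, 0, 0], [-0.0035, 0.0022, -0.0079, 0, 0, 0], [-0.0035, 0.0022, -0.0079, 0, 0, 0]]]}}

```text
time_s: 26.48
eef_pos: [0.5127, -0.2678, 0.192]
eef_rot: [-0.174, -2.755, -0.032]
wrist_force: [0.3, 0.3, -3.2]
gripper_width: 0.476
gripper_force: 60.0
```

```bash
python3 st.py; python3 go.py
```

```text
26.725 [ 0.5128 -0.2678  0.1922] [ 0.04  0.25 -4.08] [0.7 0.4 0.6]
rot frac [ 5.00844596e-04  7.11650123e-04 -8.56557931e-05]
in rack [-2.80128960e-01  4.27520345e-05  6.42990433e-02] F rack [ 1.58885875  0.34654565 -4.1373677 ]
0.1 [ 0.07358743 -0.00941475  0.18293125]
0.03 [ 0.0215589  -0.00281918  0.05312551]
0.006 [ 0.00372054 -0.00055784  0.00862068]
0.002 [ 0.00074748 -0.00018095  0.00120321]
0 [-7.39044820e-04  7.49915061e-06 -2.50552282e-03]
```

Still hanging at about 1.3 mm. Stepping down along the bed normal.

Call:
{"api": "drive_tool", "payload": {"deltas": [[[-0.0008, 0, -0.002, 0, 0, 0], [-0.0008, 0, -0.002, 0, 0, 0]]]}}

```text
time_s: 26.98
eef_pos: [0.5123, -0.2678, 0.1911]
eef_rot: [-0.174, -2.755, -0.032]
wrist_force: [-0.1, -0.1, -4.3]
gripper_width: 0.472
gripper_force: 60.0
```

Call:
{"api": "drive_tool", "payload": {"deltas": [[[-0.0008, 0, -0.002, 0, 0, 0], [-0.0008, 0, -0.002, 0, 0, 0]]]}}

```text
time_s: 27.22
eef_pos: [0.512, -0.2678, 0.1901]
eef_rot: [-0.174, -2.755, -0.032]
wrist_force: [0.5, -0.5, -4.7]
gripper_width: 0.47
gripper_force: 60.0
```

Call:
{"api": "drive_tool", "payload": {"deltas": [[[-0.0008, 0, -0.002, 0, 0, 0], [-0.0008, 0, -0.002, 0, 0, 0]]]}}

```text
time_s: 27.48
eef_pos: [0.5117, -0.2679, 0.1893]
eef_rot: [-0.174, -2.755, -0.032]
wrist_force: [-0.5, -0.2, -3.2]
gripper_width: 0.467
gripper_force: 60.0
```

Call:
{"api": "drive_tool", "payload": {"deltas": [[[-0.0008, 0, -0.002, 0, 0, 0], [-0.0008, 0, -0.002, 0, 0, 0]]]}}

```text
time_s: 27.72
eef_pos: [0.5116, -0.2679, 0.1892]
eef_rot: [-0.174, -2.757, -0.031]
wrist_force: [2.8, 0.8, 4.9]
gripper_width: 0.469
gripper_force: 60.0
```

Contact (a change of about +9 N). Letting go.

Call:
{"api": "drive_tool", "payload": {"deltas": [[[0.0004, 0, 0.001, 0, 0, 0], [0.0004, 0, 0.001, 0, 0, 0], [0.0004, 0, 0.001, 0, 0, 0], [0.0004, 0, 0.001, 0, 0, 0], [0.0004, 0, 0.001, 0, 0, 0]]], "jaw": -1}}

```text
time_s: 28.35
eef_pos: [0.5114, -0.2678, 0.1886]
eef_rot: [-0.174, -2.755, -0.032]
wrist_force: [0.3, -0.4, 0.0]
gripper_width: 0.997
gripper_force: 0.0
```

Call:
{"api": "drive_tool", "payload": {"deltas": [[[0.03, 0, 0.08, 0, 0, 0], [0.04, 0, 0.17, 0, 0, 0], [0, 0.08, 0.25, 0, 0, 0], [-0.1, 0.2, 0.27, 0, 0, 0], [-0.15, 0.3, 0.27, 0, 0, 0]]]}}

```text
time_s: 28.98
eef_pos: [0.4396, -0.1246, 0.324]
eef_rot: [-0.175, -2.756, -0.031]
wrist_force: [0.4, 0.7, -1.0]
gripper_width: 1.001
gripper_force: 0.0
```

Call:
{"api": "drive_tool", "payload": {"deltas": [[[0, 0.1, 0, 0, 0, 0], [-0.05, 0.2, 0, 0, 0, 0], [-0.1, 0.3, 0, 0, 0, 0], [-0.1, 0.4, 0, 0, 0, 0]]]}}

```text
time_s: 29.48
eef_pos: [0.3895, 0.0757, 0.3239]
eef_rot: [-0.175, -2.756, -0.032]
wrist_force: [0.3, -0.5, 0.7]
gripper_width: 1.002
gripper_force: 0.0
```

```bash
python3 st.py; python3 - <<'E'
from rk import *
from see import *
a=shot("top",380,122,60,119,5);b=shot("side",298,228,108,64,4)
b=cv2.copyMakeBorder(b,0,a.shape[0]-b.shape[0],0,0,0);cv2.imwrite("pics/f1.png",np.hstack([a,b]))
E
```

```text
29.725 [0.3903 0.0762 0.3237] [-0.15  0.42  0.17] [0.8 1.3 0.4]
```

View pics/f1.png

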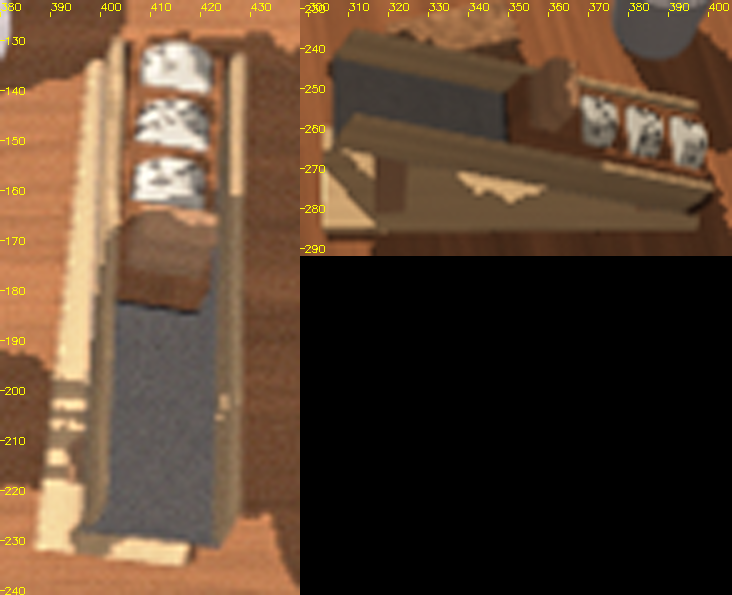

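The picture shows the stamp down at the stop: far wheel at (413,135), handle at (413,171), tail at (410,182), square in the channel. I check the tail position and wheel angles numerically before handing in.

```bash
python3 - <<'E'
from rk import *
from wh import texture
from bench import manip
from scipy.ndimage import map_coordinates,gaussian_filter
p=np.array([0.74659718,-0.29753347,0.02765769,-0.12609579])
print("tail predicted at stop (bottom corners)",proj("top",W(p,[(-.158,.027,0),(-.158,-.027,0)])).round(1).tolist(),"if 10mm short",proj("top",W(p,[(-.168,0,0),(-.158,0,0)])).round(1).tolist())
I=manip.camera("top")["image"].mean(2)
ph=np.radians(np.arange(-60,61,2.));xs=np.arange(-9,9.1,.75)
hp=lambda a:a-gaussian_filter(a,(8,10))
for nm,xw in(("far",63),("mid",23),("near",-17)):
    best=[]
    for dx in range(-6,7,2):
        for dy in(-3,-1.5,0,1.5,3):
            X=(-79+dx+xw+xs[:,None]+0*ph)/1e3;Y=(dy-20*np.sin(ph)+0*xs[:,None])/1e3;Z=(28+20*np.cos(ph)+0*xs[:,None])/1e3
            uv=proj("top",W(p,np.stack([X,Y,Z],-1).reshape(-1,3))).reshape(len(xs),len(ph),2)
            a=hp(map_coordinates(I,[uv[...,1],uv[...,0]],order=1))*np.cos(ph)**.5
            for t in np.arange(0,6.28,.1):
                b=hp(gaussian_filter(texture(t,ph,xs,6.5,2.,0,1),(1.6,2)))*np.cos(ph)**.5
                best.append((round((a*b).sum()/np.sqrt((a*a).sum()*(b*b).sum()),2),round(t,2),dx,dy))
    print(nm,sorted(best,reverse=True)[:3])
E
```

```text
tail predicted at stop (bottom corners) [[402.9, 182.2], [421.6, 184.4]] if 10mm short [[412.2, 186.3], [412.2, 183.3]]
far [(np.float64(0.73), np.float64(1.1), -2, 3), (np.float64(0.71), np.float64(1.0), -2, 1.5), (np.float64(0.66), np.float64(0.9), -2, 0)]
mid [(np.float64(0.62), np.float64(4.3), 0, 3), (np.float64(0.6), np.float64(4.2), 0, 3), (np.float64(0.6), np.float64(4.2), 0, 1.5)]
near [(np.float64(0.67), np.float64(2.1), 0, 3), (np.float64(0.62), np.float64(2.0), 0, 1.5), (np.float64(0.59), np.float64(2.1), -2, 3)]
```

At the stop, reading 2-5-3.

```bash
python3 -c "
from bench import manip;print(manip.sign_off())"
```

```text
the job is handed in; nothing more can be done
None
```

The stamp was set in the cradle, its wheels rolled to 2-5-3, and released on the rack, where it slid down to rest at the stop still reading 2-5-3 by camera; I handed the job in at about 30 s, and no verdict was shown.

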